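Clamp a jam-jar trio for banding

TASK

Make up a gift trio in the banding clamp: stand the red and the purple jam jar upright in its trough, in line with the amber jar that is already there (either order), and let go of them. Then pump the blue trigger, squeezing it towards the blue handle and letting it spring back, until the pad has come up to the row and presses the three jars together against the fixed jaw. Press firmly but gently, for the glass must not crack (keep well under 40 N on the jars), and move the pad by the trigger alone, never by pushing the pad or the bar. The pressure lasts only while the trigger is held, so finish while still holding it squeezed, ready for a colleague to slip the band round. Leave the orange jar and everything else on the counter where they stand.

Things in the scene. Friction and masses are not known exactly. Their poses are not given: they have to be found in the camera images.
- clamp: The banding clamp, fixed to the counter: a wooden board 80 mm (x) by 330 mm (y), top 12 mm above the counter. All its parts lie along its y axis, which points roughly to the robot's left. Origin: centre of the board's underside; z up. At the +y end stands the fixed jaw, at the -y end the head with handle and trigger (cheek plates y -83 to -149 mm, up to z 98 mm).
- trough (a point): Middle of the trough's floor (the board's top, z 12 mm), at the clamp's x = 0, y = +50 mm. Two round guide rods run along y, 8 mm thick, their inner sides 50 mm apart (clamp x = +-25 mm), their tops 21 mm above the counter; the jars stand on the board between them, against each other in a row.
- fixed_jaw: The fixed jaw's black rubber face at the clamp's +y end: facing -y at clamp y = +145 mm, from z 16 to 62 mm. (Origin and axes are the clamp's.) Three touching jars against it end at clamp y = +12 mm.
- pad_face (a point): Centre of the pad's pressing face, which faces the fixed jaw, 39 mm above the counter; the pad is 44 mm wide and reaches from z 16 to 62 mm. In the clamp's frame it is at x = 0, y = -26 mm + joint bar - joint pad, so it first touches a closed row of three jars at bar = about 38 mm.
- bar (a joint): Slide of the toothed bar that carries the pad, m: 0 fully back, growing to 0.056 as the pad nears the fixed jaw; starts at 0 to 0.018. A friction brake of 6 N holds it, no more, so higher pressure is lost when the trigger is let go. The bar sticks out behind the head to clamp y = -222 mm, z 30 to 56 mm.
- trigger (a joint): Hinge of the trigger, rad: 0 released, 0.31 fully squeezed (stop). Squeezing moves its grip 18 mm towards clamp -y, to the handle, against a return spring of 2 to 4 N. Its pawl pushes the bar on by two teeth, 8 mm, per full stroke; let it spring back fully to take new teeth. The grip's force acts on the bar 1.5 to 1.9 times larger, less the 6 N brake.
- pad (a joint): Squash of the pad on its springs, m: 0 free, up to 0.012. It shows the pressing force on the jars, 6 N per mm: 2 mm is about 12 N, 4 mm about 24 N; the glass cracks at 40 N.
- trigger_grip (a point): Middle of the blue trigger's grip, 142 mm above the counter; at clamp y = -96 mm released, -114 mm fully squeezed. The grip is 20 mm wide (x), 12 mm thick (y), and stands from z 97 to 160 mm, leaning 0.155 rad to +y when released and as much to -y when fully squeezed. Its front face looks to +y.
- handle_grip (a point): Middle of the fixed blue handle behind the trigger, clamp y = -134 mm, 142 mm above the counter: 24 mm wide (x), 16 mm thick (y), from z 90 to 161 mm. From its rear (-y) face to the trigger's front face it measures 52 mm when released and 34 mm when fully squeezed.
- red_jar: Dark red glass jam jar with a white lid, standing upright, 50 mm high: body 42 mm across up to 37 mm, lid 44.4 mm across above that; about 60 g. Origin: centre of its underside, z up.
- purple_jar: Purple glass jam jar with a white lid, standing upright, 50 mm high: body 42 mm across up to 37 mm, lid 44.4 mm across above that; about 60 g. Origin: centre of its underside, z up.
- amber_jar: Amber (mustard brown) glass jam jar with a white lid, standing upright, 50 mm high: body 42 mm across up to 37 mm, lid 44.4 mm across above that; about 60 g. Origin: centre of its underside, z up. It already stands in the trough, close to the fixed jaw.
- orange_jar: The orange jar, same shape and size as the others; it is not part of this pack. Origin: centre of its underside.
- kraft_tape: A roll of brown tape, 93 mm across, 48 mm high, lying flat; a bystander. Origin: centre of its underside.
- bell: A counter bell, 62 mm across, 48 mm high, at the left of the clamp; a bystander.
- timer: A white kitchen timer, 64 mm tall, standing at the right rear of the counter; a bystander.

How it is judged (in metres and radians):
On the way, in this order (a step that is already met when the one before it is completed fails the run):
1. the red and the purple jar stand in the trough with the amber one, upright and let go (x of red_jar in the frame of clamp between -0.006 and 0.006 m and y of red_jar in the frame of clamp between -0.01 and 0.13 m and z of red_jar in the frame of clamp between 0.009 and 0.016 m and angle between each of red_jar, purple_jar's own z axis and vertical below 0.08 rad and x of purple_jar in the frame of clamp between -0.006 and 0.006 m and y of purple_jar in the frame of clamp between -0.01 and 0.13 m and z of purple_jar in the frame of clamp between 0.009 and 0.016 m and contact force between the fingers and red_jar below 0.3 N and contact force between the fingers and purple_jar below 0.3 N and contact force between the fingers and amber_jar below 0.3 N), for 0.2 s.
2. the trigger is squeezed and the pad bears on the row ((contact force between pad and red_jar between 5 and 40 N or contact force between pad and purple_jar between 5 and 40 N) and contact force between the fingers and trigger above 3 N), for 0.2 s.
At the end, for the whole second after the job is handed in: All three jars stand upright (within 0.08 rad) between the guide rods, the pad presses on the row with 8 to 33 N and the amber jar is pressed against the fixed jaw with over 4 N; the fingers still press on the trigger with over 3 N, and touch neither jars nor pad nor bar (all of step 1 and x of amber_jar in the frame of clamp between -0.006 and 0.006 m and y of amber_jar in the frame of clamp between -0.01 and 0.13 m and z of amber_jar in the frame of clamp between 0.009 and 0.016 m and angle between amber_jar's own z axis and vertical below 0.08 rad and (contact force between pad and red_jar between 8 and 33 N or contact force between pad and purple_jar between 8 and 33 N) and contact force between fixed_jaw and amber_jar above 4 N and contact force between the fingers and trigger above 3 N and contact force between the fingers and bar below 1 N); the arm keeps its last pose, push and grip.
It fails at once if a jar is squeezed with over 40 N and cracks (contact force between pad and red_jar above 40 N or contact force between pad and purple_jar above 40 N or contact force between pad and amber_jar above 40 N).
It fails at once if the pad or the bar is pushed by the robot itself (contact force between any of the fingers, the arm and bar above 10 N).
It fails at once if a jar is tipped over (angle between any of red_jar, purple_jar, amber_jar, orange_jar's own z axis and vertical above 0.7 rad).
It fails at once if the orange jar or another bystander is disturbed (over 3 cm) (distance of any of orange_jar, kraft_tape, bell, timer from where it was at the start of the episode above 0.03 m).
It also fails if it takes over 61 s, if anything falls off the work surface, if the arm or the gripper's body presses on something with over 40 N, if the wrist force passes 120 N, or if a joint passes its speed limit or range.

ROBOT

A 6-joint arm with a two-finger parallel gripper is mounted at the origin on a cart in front of the work surface, level with it; the furniture and walls round the work are solid. World frame = base frame: x ahead of the robot, y to its left, z up, the work surface at z = 0. Lengths are in m, angles in degrees, forces in N, time in s.
With the tool pointing down it reaches from about 0.325 to 0.85 m from the base axis. Payload 4.4 kg.
Tool frame: the origin (TCP) lies midway between the tips of the shut fingers; the grasp point (between the pads) lies 19 mm behind it; z points along the fingers, y is the line along which they close (so a half turn about z gives the same grasp; the last joint's range is limited). The gripper opens to 94 mm and grips with 3 to 60 N. Pads are 16 mm wide; open, the fingers measure 119 mm over their backs; the gripper's body (75 mm by 177 mm) begins 78 mm behind the grasp point.
Start: joints at [67.924, 11.837, 88.321, -0, 79.842, -8.623], TCP at [0.134, 0.559, 0.205] pointing down, gripper open.
Joint ranges: [-156.59, 156.59], [-49.26, 127.26], [12.9, 141.05], [-63.56, 243.56], [4.71, 150.69], [-161.64, 161.64]. Speed limits (degrees/s): [159.86, 159.86, 180, 180, 180, 180].

INTERFACE

Orientations are given as a 3x3 rotation matrix whose columns are the frame's x, y, z axes.
In Python, from station import bot, vision, ticket gives the robot as it stands (bot), with the cameras (vision) and the job (ticket).
- The arm moves only by the tool inch_along, called after "Request:" as name(argument=value, ...), one argument or row to a line, values as JSON. Schema: {"type":"object","properties":{"rows":{"type":"array","items":{"type":"array","prefixItems":[{"type":"array","items":{"type":"number"},"minItems":3,"maxItems":3},{"type":"number"},{"type":"number"}],"minItems":3,"maxItems":3},"minItems":1,"maxItems":8},"grip_n":{"type":"number"},"only":{"type":"string"},"quiet":{"type":"boolean"},"lines":{"type":"string"}},"required":["rows"],"additionalProperties":false}. rows is a list of rows, 1 to 8 of them, each written [[dx, dy, dz], turn, opening]: dx, dy, dz in m, then a turn about the tool's z in degrees, then the finger opening in m; each row shifts and turns the commanded pose from where the row before left it, along the tool's axes as they then stand; what a row does not reach is not made up. A row lasts 1/10 s, in which the tool goes at most 0.05 m and 8.59 degrees, less where a joint would pass 70% of its speed; a pose out of reach is approached as far as the arm can. The fingers move at their own pace and stop on an object; grip_n is the grip in N (left out, the last holds). Time passes only in rows, so rows that do not move let the fingers close. The tool returns the time, the measured TCP pose, the force, the opening and the grip force at its end. only (a regular expression) keeps the lines of the reply that match it, lines (a string "A,B") keeps lines A to B, and quiet returns only ok. Input that does not fit is refused with a message, and nothing moves.
- bot.get_state(): the state, without advancing time (a new reading comes with each control period).
- vision.camera(name): name is "scene" or "top"; returns a dict with "img" (400x640x3 uint8, red, green, blue), "fx", "fy", "cx", "cy" (pixels), "rvec" (rotation vector, rad) and "tvec" (3), from world to camera coordinates, as OpenCV has them. Camera axes: x right, y down, z forward; pixel columns grow to the right and rows downward; lengths in m; the calibration is good to about 2 mm. A picture is of the moment at which its call begins. There is no depth.
- ticket.finish_job(): hands the job in; it is judged then, once.
The state is a dict: "clock": time; "joints": joint angles; "qd": joint speeds; "joint_torque": joint torques, N m; "eef_pos": TCP position; "orientation": TCP orientation; "wrist_force": force on the tool from outside, world axes, zero at the start; "wrist_torque": the same for the moment, N m; "gripper_width": finger opening in m; "grip_force": force on a finger pad.
Only numpy, scipy, OpenCV 4.12 (cv2) and the standard library are available. Lean on these libraries where they do the work, as an engineer would, in place of code of your own. Each camera call takes 0.05 s, during which the arm holds its last target. There are 200 camera calls.

## Working session

There is one attempt and no reset: what is moved stays moved. The work goes in short steps, Python scripts to look and compute and a tool call to move; the robot and the scene stay as the last step left them, time stands still between calls to the robot, and variables do not carry over. Pictures are saved under pics/ and viewed, at most 10 in all, crops included, and the job is handed in when it is done.

```bash
ls; mkdir -p pics
```

Run:
```python
from station import bot, vision, ticket
import cv2
for n in("scene","top"):
    c=vision.camera(n); cv2.imwrite(f"pics/{n}0.png",c["img"][:,:,::-1]); print(n,c["fx"],c["fy"],c["cx"],c["cy"],c["rvec"],c["tvec"])
s=bot.get_state(); print(s["clock"],s["eef_pos"],s["orientation"],s["gripper_width"])
```

```text
pics
station.py
scene 370.5575418902111 370.5575418902111 320.80168409899295 202.0591092019762 [ 0.54902466 -2.76786946  1.00239385] [0.43671077 0.26822065 0.86000631]
top 389.2441241119151 389.2441241119151 325.3741917068104 203.48126115247024 [ 2.10386825 -2.15617094  0.19039939] [-0.06067268  0.50765033  1.00896891]
0.1 [0.13350308 0.55853538 0.20441318] [[-9.72568475e-01  2.32615522e-01 -7.61952181e-04]
 [ 2.32616583e-01  9.72566626e-01 -1.91893582e-03]
 [ 2.94675006e-04 -2.04353919e-03 -9.99997869e-01]] 0.09378904497834055
```

View pics/scene0.png

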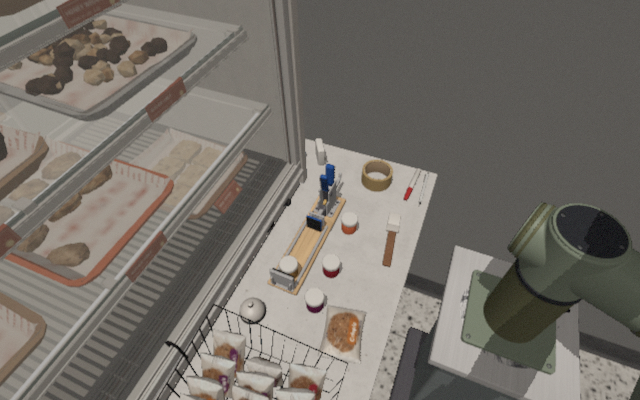

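View pics/top0.png

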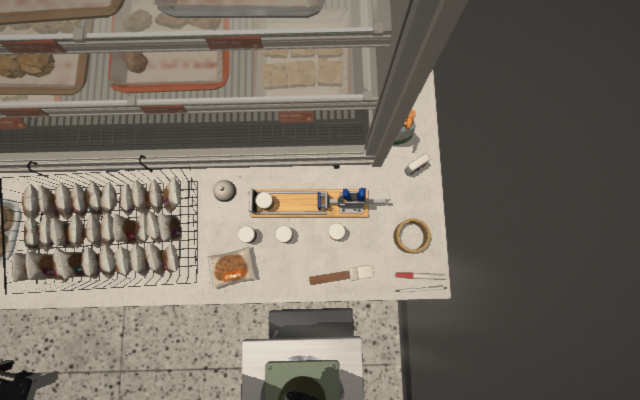

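The scene view shows the clamp from about (285,280) to (345,190), with amber at (289,265), red at (331,265), purple at (315,300) and orange at (350,222). In the top view, the board spans columns 250–368 and rows 190–217. There the jars are at (247,234) purple, (285,234) red, (337,232) orange and (263,201) amber.

Create h.py:
```python
import numpy as np, cv2
from station import bot, vision, ticket
class Cam:
    def __init__(s,n):
        c=vision.camera(n); s.img=c["img"]; s.K=np.array([[c["fx"],0,c["cx"]],[0,c["fy"],c["cy"]],[0,0,1.]])
        s.R=cv2.Rodrigues(np.array(c["rvec"],float))[0]; s.t=np.array(c["tvec"],float); s.C=-s.R.T@s.t
        s.P=s.K@np.c_[s.R,s.t]
    def plane(s,uv,z):
        d=s.R.T@np.linalg.solve(s.K,[uv[0],uv[1],1.]); return s.C+d*(z-s.C[2])/d[2]
    def px(s,X):
        p=s.P@np.r_[X,1]; return p[:2]/p[2]
def tri(a,ua,b,ub):
    X=cv2.triangulatePoints(a.P,b.P,np.array(ua,float).reshape(2,1),np.array(ub,float).reshape(2,1))[:,0]; return X[:3]/X[3]
def white(c,uv,r=12):
    """centre of the bright lid blob near uv (bounding ellipse of largest blob)"""
    u,v=map(int,uv); p=c.img[v-r:v+r+1,u-r:u+r+1].astype(int)
    m=((p.min(2)>120)&(p.max(2)-p.min(2)<45)).astype(np.uint8)
    n,l,st,ce=cv2.connectedComponentsWithStats(m); k=1+np.argmax(st[1:,4])
    return ce[k]+[u-r,v-r], st[k]
```

Run:
```python
from h import *
S,T=Cam("scene"),Cam("top")
g={"red":((331,261),(285,234)),"purple":((315,296),(247,234)),"orange":((350,218),(337,232)),"amber":((289,264),(263,201))}
for k,(a,b) in g.items():
    ua,sa=white(S,a);ub,sb=white(T,b)
    print(k,ua.round(1),sa[2:],ub.round(1),sb[2:],tri(S,ua,T,ub).round(4),T.plane(ub,.05 if k!="amber" else .062).round(4))
hs=cv2.cvtColor(T.img,cv2.COLOR_RGB2HSV)
A=cv2.resize(T.img[180:250,230:400],None,fx=4.7,fy=4.2,interpolation=cv2.INTER_CUBIC)
B=cv2.resize(S.img[155:315,250:410],None,fx=3.7,fy=3.7,interpolation=cv2.INTER_CUBIC)
cv2.imwrite("pics/a.png",A[:,:,::-1]);cv2.imwrite("pics/b.png",B[:,:,::-1])
print(T.C,S.C)
```

```text
red [330.7 259.4] [ 25  25 528] [283.8 233.5] [ 25  25 536] [0.4281 0.0397 0.0501] [0.4267 0.0394 0.05  ]
purple [314.4 294.5] [ 25  25 529] [245.2 233.3] [ 25  25 514] [0.4295 0.1413 0.0524] [0.4299 0.1418 0.05  ]
orange [350.7 216.7] [ 25  25 495] [336.3 231.6] [ 25  25 567] [ 0.4281 -0.1001  0.0542] [ 0.4284 -0.1003  0.05  ]
amber [286.1 262. ] [ 21  21 341] [264.  198.5] [ 20  17 240] [0.5231 0.0915 0.0577] [0.5204 0.0904 0.062 ]
[ 0.32130589 -0.06866775  1.08233801] [0.25860332 0.48433016 0.83714878]
```

View pics/a.png

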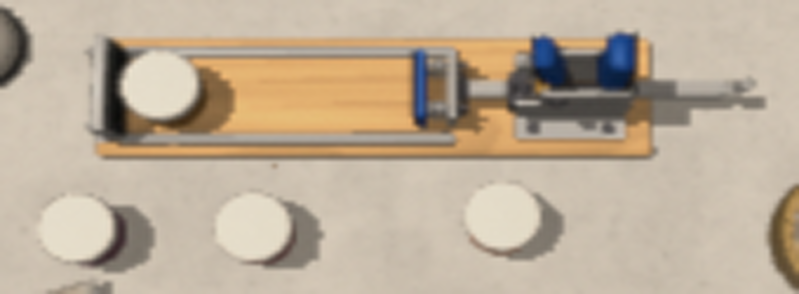

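View pics/b.png

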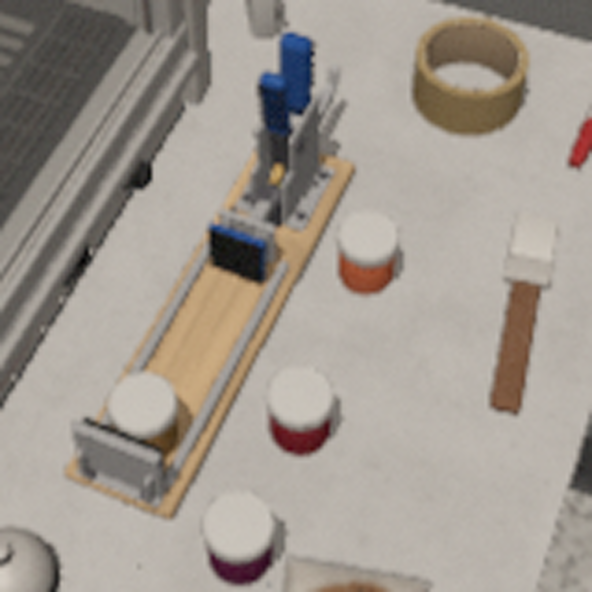

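The crops confirm the layout. Top: the jaw is at the left with amber against it, and the pad at crop (420,88). Trigger and handle are at crop (548,60) and (617,60). The lid threshold took in the counter, so I'll tighten it and measure the board.

Add to h.py:
```python
def lid(c,uv,r=13,thr=None):
    u,v=map(int,uv); p=c.img[v-r:v+r+1,u-r:u+r+1]; g=p.min(2)
    g4=cv2.resize(g,None,fx=4,fy=4,interpolation=cv2.INTER_CUBIC)
    m=(g4>(thr or 198)).astype(np.uint8)
    n,l,st,ce=cv2.connectedComponentsWithStats(m); k=l[(r*4+2),(r*4+2)] or 1+np.argmax(st[1:,4])
    (x,y),ax,an=cv2.fitEllipse(cv2.convexHull(max(cv2.findContours((l==k).astype(np.uint8),0,1)[0],key=len)))
    f=lambda a:(a+.5)/4-.5
    return np.array([f(x)+u-r,f(y)+v-r]),np.array(ax)/4
def wood(c):
    h=cv2.cvtColor(c.img,cv2.COLOR_RGB2HSV); m=((h[...,0]>8)&(h[...,0]<24)&(h[...,1]>75)&(h[...,2]>120)).astype(np.uint8)
    return m
```

Run:
```python
from h import *
S,T=Cam("scene"),Cam("top")
print(S.img[259,331],S.img[250,345],T.img[233,284],T.img[245,265],T.img[213,300])
g={"red":((330,259),(284,233)),"purple":((314,294),(246,233)),"orange":((350,216),(336,231)),"amber":((288,262),(263,200))}
for k,(a,b) in g.items():
    ua,sa=lid(S,a);ub,sb=lid(T,b)
    print(k,ua.round(1),sa.round(1),ub.round(1),sb.round(1),tri(S,ua,T,ub).round(4),T.plane(ub,.05 if k!="amber" else .062).round(4),S.plane(ua,.05 if k!="amber" else .062).round(4))
for c,(x0,y0,x1,y1) in((T,(240,180,375,222)),(S,(255,185,350,300))):
    m=wood(c); mm=np.zeros_like(m); mm[y0:y1,x0:x1]=m[y0:y1,x0:x1]
    pts=np.argwhere(mm)[:,::-1].astype(float)
    W=np.array([c.plane(p,.012)[:2] for p in pts],np.float32)
    r=cv2.minAreaRect(W); print(len(pts),r, W.min(0),W.max(0))
```

```text
[198 192 184] [182 175 168] [227 219 200] [201 190 174] [164 156 146]Traceback (most recent call last):
  File "<stdin>", line 6, in <module>
  File "h.py", line 24, in lid
    n,l,st,ce=cv2.connectedComponentsWithStats(m); k=l[(r*4+2),(r*4+2)] or 1+np.argmax(st[1:,4])
                                                                             ~~~~~~~~~^^^^^^^^^^
    return _wrapfunc(a, 'argmax', axis=axis, out=out, **kwds)
    return bound(*args, **kwds)
ValueError: attempt to get argmax of an empty sequence
```

Run:
```python
from h import *
S,T=Cam("scene"),Cam("top")
g={"red":((330,259),(284,233)),"purple":((314,294),(246,233)),"orange":((350,216),(336,231)),"amber":((288,262),(263,200))}
for k,(a,b) in g.items():
    ua,sa=lid(S,a,thr=177);ub,sb=lid(T,b,thr=186)
    print(k,ua.round(1),sa.round(1),ub.round(1),sb.round(1),tri(S,ua,T,ub).round(4),T.plane(ub,.05 if k!="amber" else .062).round(4),S.plane(ua,.05 if k!="amber" else .062).round(4))
    # jar body colour from scene just below the lid
    print(S.img[a[1]+8:a[1]+16,a[0]].min(0))
for c,(x0,y0,x1,y1) in((T,(240,180,375,222)),(S,(255,185,350,300))):
    m=wood(c); mm=np.zeros_like(m); mm[y0:y1,x0:x1]=m[y0:y1,x0:x1]
    pts=np.argwhere(mm)[:,::-1].astype(float)
    W=np.array([c.plane(p,.012)[:2] for p in pts],np.float32)
    r=cv2.minAreaRect(W); print(len(pts),r, W.min(0),W.max(0))
    B=cv2.boxPoints(r); print(B.round(4).tolist())
```

```text
red [330.7 261. ] [15.1 16.2] [283.  233.4] [15.  15.4] [0.4281 0.042  0.0466] [0.427  0.0415 0.05  ] [0.4282 0.044  0.05  ]
[96 20 26]
purple [313.8 295.9] [16.9 17.7] [245.3 233.7] [14.9 15.6] [0.4297 0.1425 0.0464] [0.4287 0.1416 0.05  ] [0.4297 0.1441 0.05  ]
[68 23 46]
orange [349.1 217.8] [12.7 15. ] [336.2 230.7] [14.9 15.3] [ 0.4317 -0.1002  0.0472] [ 0.4307 -0.1002  0.05  ] [ 0.4317 -0.098   0.05  ]
[133  69  42]
amber [287.9 263.3] [14.7 16.7] [263.4 199.6] [14.7 15.1] [0.5192 0.0929 0.0568] [0.5175 0.0919 0.062 ] [0.5183 0.0956 0.062 ]
[40 38 33]
1751 ((0.5145890116691589, -0.027930736541748047), (0.3282734155654907, 0.07947497069835663), 88.59258270263672) [ 0.47118518 -0.19159459] [0.55812895 0.13692568]
[[0.4708000123500824, -0.19099999964237213], [0.5503000020980835, -0.19300000369548798], [0.5583000183105469, 0.13519999384880066], [0.4788999855518341, 0.1370999962091446]]
1224 ((0.4906655550003052, -0.023410066962242126), (0.3301427662372589, 0.12847749888896942), 88.69657897949219) [ 0.4252096  -0.18853424] [0.5585101  0.14167471]
[[0.4226999878883362, -0.18700000643730164], [0.5511000156402588, -0.1898999959230423], [0.5586000084877014, 0.14020000398159027], [0.4302000105381012, 0.14309999346733093]]
```

Request:
inch_along(
  rows=[
    [[-0.034, -0.03, 0], 0, 0.07],
    [[-0.034, -0.03, 0], 0, 0.07],
    [[-0.034, -0.03, 0], 0, 0.07],
    [[-0.034, -0.03, 0], 0, 0.07],
    [[-0.034, -0.03, 0], 0, 0.07],
    [[-0.034, -0.03, 0], 0, 0.07],
    [[-0.034, -0.03, 0], 0, 0.07],
    [[-0.034, -0.03, 0], 0, 0.07],
  ],
  grip_n=15,
)

```text
clock: 1.2
eef_pos: [0.3433, 0.261, 0.2058]
orientation: [[-0.973, 0.232, 0.001], [0.232, 0.973, 0.001], [-0.001, 0.001, -1.0]]
wrist_force: [1.1, 0.4, 0.3]
gripper_width: 0.07
grip_force: 0.0
```

Run:
```python
from h import *
T=Cam("top")
for p in((220,172),(300,166),(365,166),(300,157)): print(p,T.plane(p,0).round(3),T.plane(p,.15).round(3))
```

```text
(220, 172) [0.613 0.226 0.   ] [0.573 0.185 0.15 ]
(300, 166) [ 0.625 -0.003  0.   ] [ 0.583 -0.012  0.15 ]
(365, 166) [ 0.621 -0.19   0.   ] [ 0.579 -0.173  0.15 ]
(300, 157) [ 0.652 -0.003  0.   ] [ 0.606 -0.012  0.15 ]
```

Request:
inch_along(
  rows=[
    [[-0.037, -0.0317, 0], 0, 0.07],
    [[-0.037, -0.0317, 0], 0, 0.07],
    [[-0.037, -0.0317, 0], 0, 0.07],
    [[0, 0, 0.02], 8.5, 0.07],
    [[0, 0, 0.02], 8.5, 0.07],
    [[0, 0, 0.02], 8.5, 0.07],
    [[0, 0, 0.02], 8.5, 0.07],
    [[0, 0, 0], 8.5, 0.07],
  ],
)

```text
clock: 2.05
eef_pos: [0.4257, 0.1439, 0.1225]
orientation: [[-0.554, 0.832, -0.006], [0.832, 0.554, -0.001], [0.003, -0.006, -1.0]]
wrist_force: [0.7, -0.0, -0.4]
gripper_width: 0.0696
grip_force: 0.0
```

Request:
inch_along(
  rows=[
    [[0, 0, 0], 8.5, 0.07],
    [[0, 0, 0], 8.5, 0.07],
    [[0, 0, 0], 8.5, 0.07],
    [[0, 0, 0], 8.5, 0.07],
    [[0, 0, 0], 1.5, 0.07],
    [[0, 0, 0], 0, 0.07],
  ],
)

```text
clock: 2.65
eef_pos: [0.4283, 0.1444, 0.1255]
orientation: [[0.023, 1.0, 0.0], [1.0, -0.023, 0.0], [0.0, 0.0, -1.0]]
wrist_force: [0.4, 0.4, -0.8]
gripper_width: 0.0698
grip_force: 0.0
```

Add to h.py:
```python
def to(x,y,z,w=None):
    """tool-axis shift from the measured pose to a world point"""
    s=bot.get_state(); R=np.array(s["orientation"]); d=np.array([x,y,z])-s["eef_pos"]
    print("tool shift",(R.T@d).round(4),"yaw of tool y",np.degrees(np.arctan2(R[1,1],R[0,1])).round(2),"F",np.round(s["wrist_force"],1),"t",s["clock"])
C0=np.array([.5148,-.0258]); A=np.radians(-1.41)
CX=np.array([np.cos(A),np.sin(A)]); CY=np.array([-np.sin(A),np.cos(A)])
def cl(x,y): return C0+x*CX+y*CY
```

Run:
```python
from h import *
to(.429,.1428,.022); S,T=Cam("scene"),Cam("top")
for z in(0,.1,.2,.3,.5): print(z,S.px([.625,-.2,z]).round(),T.px([.625,-.2,z]).round())
```

```text
tool shift [-0.0016  0.0007  0.1035] yaw of tool y -1.32 F [ 0.4  0.4 -0.8] t 2.65
0 [300. 185.] [368. 164.]
0.1 [299. 161.] [373. 154.]
0.2 [296. 133.] [378. 141.]
0.3 [294. 102.] [384. 126.]
0.5 [287.  18.] [402.  79.]
```

Request:
inch_along(
  rows=[
    [[-0.0016, 0.0007, 0.04], 0, 0.07],
    [[0, 0, 0.04], 0, 0.07],
    [[0, 0, 0.0235], 0, 0.07],
    [[0, 0, 0], 0, 0.07],
    [[0, 0, 0], 0, 0.03],
    [[0, 0, 0], 0, 0.03],
    [[0, 0, 0], 0, 0.03],
    [[0, 0, 0], 0, 0.03],
  ],
  grip_n=15,
)

```text
clock: 3.55
eef_pos: [0.4285, 0.1426, 0.0219]
orientation: [[0.025, 1.0, -0.0], [1.0, -0.025, -0.0], [-0.0, -0.0, -1.0]]
wrist_force: [0.0, -0.0, -0.7]
gripper_width: 0.044
grip_force: 15.0
```

Request:
inch_along(
  rows=[
    [[0, 0, -0.045], 0, 0.03],
    [[0, 0, -0.045], 0, 0.03],
    [[0, 0, 0], 0, 0.03],
  ],
)

```text
clock: 3.85
eef_pos: [0.4341, 0.1434, 0.118]
orientation: [[0.025, 1.0, 0.013], [1.0, -0.025, 0.002], [0.002, 0.013, -1.0]]
wrist_force: [1.0, 0.5, 0.6]
gripper_width: 0.044
grip_force: 15.0
```

Run:
```python
from h import *
p=cl(0,.070); print(p); to(*p,.036)
```

```text
[0.51652247 0.0441788 ]
tool shift [-0.0973  0.0838  0.0829] yaw of tool y -1.43 F [1.  0.5 0.6] t 3.85
```

Request:
inch_along(
  rows=[
    [[-0.0321, 0.0301, 0], 0, 0.03],
    [[-0.0321, 0.0301, 0], 0, 0.03],
    [[-0.0321, 0.0301, 0], 0, 0.03],
    [[0, 0, 0], 0, 0.03],
    [[0, 0, 0], 0, 0.03],
    [[0, 0, 0], 0, 0.03],
  ],
)

```text
clock: 4.45
eef_pos: [0.5152, 0.0447, 0.1109]
orientation: [[0.025, 1.0, -0.003], [1.0, -0.025, 0.001], [0.0, -0.003, -1.0]]
wrist_force: [-0.5, -0.2, -1.0]
gripper_width: 0.0439
grip_force: 15.0
```

Run:
```python
from h import *
p=cl(0,.070); print(p); to(*p,.035)
S,T=Cam("scene"),Cam("top")
A=cv2.resize(T.img[170:250,220:400],None,fx=4.4,fy=4.4,interpolation=cv2.INTER_CUBIC)
B=cv2.resize(S.img[155:315,250:410],None,fx=3.7,fy=3.7,interpolation=cv2.INTER_CUBIC)
cv2.imwrite("pics/c.png",A[:,:,::-1]);cv2.imwrite("pics/d.png",B[:,:,::-1])
```

```text
[0.51652247 0.0441788 ]
tool shift [-0.0005  0.0015  0.0759] yaw of tool y -1.43 F [-0.5 -0.2 -1. ] t 4.45
```

View pics/d.png

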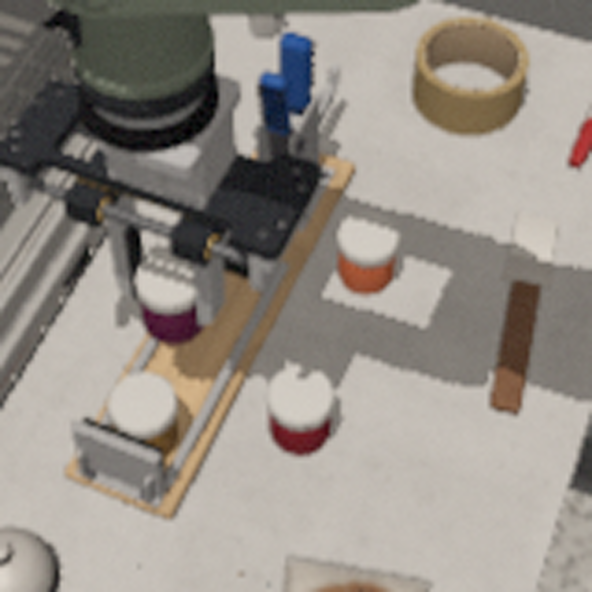

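The purple jar hangs upright between the fingers at about (170,310), above the trough and beside amber at (143,400), and the gripper is clear of the case. I'll lower it now.

Request:
inch_along(
  rows=[
    [[0, 0.0007, 0.03], 0, 0.03],
    [[0, 0, 0.025], 0, 0.03],
    [[0, 0, 0.01], 0, 0.03],
    [[0, 0, 0.006], 0, 0.03],
    [[0, 0, 0.003], 0, 0.03],
    [[0, 0, 0.001], 0, 0.03],
    [[0, 0, 0], 0, 0.03],
  ],
)

```text
clock: 5.25
eef_pos: [0.5183, 0.044, 0.0378]
orientation: [[0.025, 1.0, 0.002], [1.0, -0.025, -0.0], [-0.0, 0.002, -1.0]]
wrist_force: [0.1, 0.4, -0.9]
gripper_width: 0.0443
grip_force: 15.0
```

Run:
```python
from h import *
to(*cl(0,.070),.034)
```

```text
tool shift [ 0.0001 -0.0018  0.0038] yaw of tool y -1.45 F [ 0.1  0.4 -0.9] t 5.25
```

Request:
inch_along(
  rows=[
    [[0, -0.0012, 0.001], 0, 0.03],
    [[0, 0, 0.001], 0, 0.03],
    [[0, 0, 0.001], 0, 0.03],
    [[0, 0, 0], 0, 0.03],
  ],
)

```text
clock: 5.65
eef_pos: [0.5163, 0.044, 0.034]
orientation: [[0.025, 1.0, 0.0], [1.0, -0.025, -0.0], [-0.0, 0.0, -1.0]]
wrist_force: [-0.3, -0.1, -1.1]
gripper_width: 0.0436
grip_force: 15.0
```

Run:
```python
from h import *
to(*cl(0,.070),.034)
```

```text
tool shift [ 0.0002  0.0002 -0.    ] yaw of tool y -1.46 F [-0.3 -0.1 -1.1] t 5.65
```

Request:
inch_along(
  rows=[
    [[0, 0, 0], 0, 0.06],
    [[0, 0, 0], 0, 0.06],
    [[0, 0, -0.03], 0, 0.06],
    [[0, 0, -0.045], 0, 0.06],
    [[0, -0.045, 0], 0, 0.06],
    [[0, -0.0435, 0], 0, 0.065],
    [[0, 0, 0], 0, 0.065],
    [[0, 0, 0], 0, 0.065],
  ],
)

```text
clock: 6.45
eef_pos: [0.4271, 0.0464, 0.1089]
orientation: [[0.025, 1.0, 0.001], [1.0, -0.025, -0.0], [-0.0, 0.001, -1.0]]
wrist_force: [1.1, 0.2, 0.0]
gripper_width: 0.0651
grip_force: 0.0
```

Run:
```python
from h import *
to(.4277,.0425,.022)
S,T=Cam("scene"),Cam("top")
for k,a,z in(("purple",S.px([.5165,.044,.06]),.062),("red",(330,259),.05),("amber",(288,262),.062)):
  try:
    ua,sa=lid(S,a,thr=177); print(k,ua,sa,S.plane(ua,z).round(4))
  except Exception as e: print(k,e)
```

```text
tool shift [-0.0039  0.0007  0.0869] yaw of tool y -1.45 F [1.1 0.2 0. ] t 6.45
purple [290.73132706 243.97731018] [20.21104813 30.12715721] [0.5359 0.0431 0.062 ]
red [324.66110992 263.06363297] [18.38527489 29.3812027 ] [0.4395 0.055  0.05  ]
amber [282.63017845 259.42056465] [21.20439529 28.98558998] [0.5347 0.0908 0.062 ]
```

Request:
inch_along(
  rows=[
    [[-0.0039, 0.0005, 0.04], 0, 0.065],
    [[0, 0, 0.035], 0, 0.065],
    [[0, 0, 0.0119], 0, 0.065],
    [[0, 0, 0], 0, 0.065],
    [[0, 0, 0], 0, 0.03],
    [[0, 0, 0], 0, 0.03],
    [[0, 0, 0], 0, 0.03],
  ],
)

```text
clock: 7.25
eef_pos: [0.4298, 0.0423, 0.0235]
orientation: [[0.025, 1.0, 0.003], [1.0, -0.025, -0.0], [-0.0, 0.003, -1.0]]
wrist_force: [-0.9, 0.1, -0.1]
gripper_width: 0.0443
grip_force: 0.2
```

Request:
inch_along(
  rows=[
    [[0, 0, -0.045], 0, 0.03],
    [[0, 0, -0.045], 0, 0.03],
    [[0, 0, 0], 0, 0.03],
    [[0, 0, 0], 0, 0.03],
    [[0, 0, 0], 0, 0.03],
  ],
)

```text
clock: 7.75
eef_pos: [0.4273, 0.0425, 0.1114]
orientation: [[0.025, 1.0, -0.001], [1.0, -0.025, 0.0], [0.0, -0.001, -1.0]]
wrist_force: [1.0, 0.4, -0.5]
gripper_width: 0.0441
grip_force: 15.0
```

Run:
```python
from h import *
to(*cl(0,.022),.036)
```

```text
tool shift [-0.0441  0.0893  0.0752] yaw of tool y -1.45 F [ 1.   0.4 -0.5] t 7.75
```

Request:
inch_along(
  rows=[
    [[-0.0147, 0.0298, 0], 0, 0.03],
    [[-0.0147, 0.0298, 0], 0, 0.03],
    [[-0.0147, 0.0298, 0], 0, 0.03],
    [[0, 0, 0.025], 0, 0.03],
    [[0, 0, 0.02], 0, 0.03],
    [[0, 0, 0], 0, 0.03],
    [[0, 0, 0], 0, 0.03],
    [[0, 0, 0], 0, 0.03],
  ],
)

```text
clock: 8.55
eef_pos: [0.5167, -0.0039, 0.0674]
orientation: [[0.025, 1.0, 0.001], [1.0, -0.025, -0.0], [-0.0, 0.001, -1.0]]
wrist_force: [-0.3, -0.2, -0.9]
gripper_width: 0.0442
grip_force: 15.0
```

Run:
```python
from h import *
to(*cl(0,.022),.034)
S=Cam("scene")
B=cv2.resize(S.img[185:285,250:360],None,fx=5.4,fy=5.4,interpolation=cv2.INTER_CUBIC)
cv2.imwrite("pics/e.png",B[:,:,::-1])
```

```text
tool shift [ 0.0001 -0.0014  0.0334] yaw of tool y -1.44 F [-0.3 -0.2 -0.9] t 8.55
```

View pics/e.png

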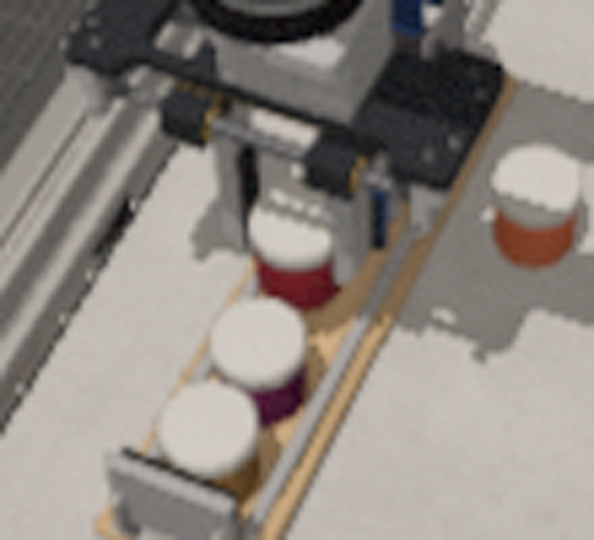

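Purple stands upright between the rods at (258,345), next to amber at (208,430). Red is held upright behind them at (293,255). I'll lower red.

Request:
inch_along(
  rows=[
    [[0, -0.001, 0.015], 0, 0.03],
    [[0, 0, 0.01], 0, 0.03],
    [[0, 0, 0.004], 0, 0.03],
    [[0, 0, 0.002], 0, 0.03],
    [[0, 0, 0.001], 0, 0.03],
    [[0, 0, 0.001], 0, 0.03],
    [[0, 0, 0], 0, 0.03],
    [[0, 0, 0], 0, 0.03],
  ],
)

```text
clock: 9.4
eef_pos: [0.5157, -0.0039, 0.0355]
orientation: [[0.025, 1.0, -0.0], [1.0, -0.025, -0.0], [-0.0, -0.0, -1.0]]
wrist_force: [-3.7, -0.1, 7.1]
gripper_width: 0.044
grip_force: 15.0
```

Run:
```python
from h import *
to(*cl(0,.022),.034)
```

```text
tool shift [ 0.0001 -0.0003  0.0015] yaw of tool y -1.44 F [-3.7 -0.1  7.1] t 9.4
```

Request:
inch_along(
  rows=[
    [[0, 0, 0], 0, 0.06],
    [[0, 0, 0], 0, 0.06],
    [[0, 0, 0], 0, 0.06],
    [[0, 0, -0.03], 0, 0.06],
    [[0, 0, -0.045], 0, 0.06],
    [[-0.02, 0, -0.045], 0, 0.06],
    [[-0.045, -0.01, -0.04], -8.5, 0.06],
    [[0, 0, 0], 0, 0.07],
  ],
)

```text
clock: 10.2
eef_pos: [0.5097, -0.0642, 0.1924]
orientation: [[-0.119, 0.993, 0.011], [0.993, 0.119, -0.005], [-0.006, 0.011, -1.0]]
wrist_force: [0.4, 0.6, -0.2]
gripper_width: 0.0652
grip_force: 0.0
```

Run:
```python
from h import *
to(*cl(0,-.116),.23)
S,T=Cam("scene"),Cam("top")
for c in(S,T): print([c.px([*cl(0,y),.062]).round(1).tolist() for y in(.12,.07,.022)])
A=cv2.resize(T.img[180:230,240:380],None,fx=5.5,fy=5.5,interpolation=cv2.INTER_CUBIC)
B=cv2.resize(S.img[205:295,250:350],None,fx=5,fy=5,interpolation=cv2.INTER_CUBIC)
D=np.zeros((730,770,3),np.uint8); D[:275]=A; D[280:730,:500]=B
D=cv2.resize(D,(630,598)); cv2.imwrite("pics/f.png",D[:,:,::-1])
```

```text
tool shift [-0.0776 -0.0066 -0.0372] yaw of tool y 6.84 F [ 0.4  0.6 -0.2] t 10.2
[[288.3, 262.9], [297.6, 246.8], [306.0, 232.3]]
[[262.6, 199.5], [281.3, 199.5], [299.3, 199.5]]
```

View pics/f.png

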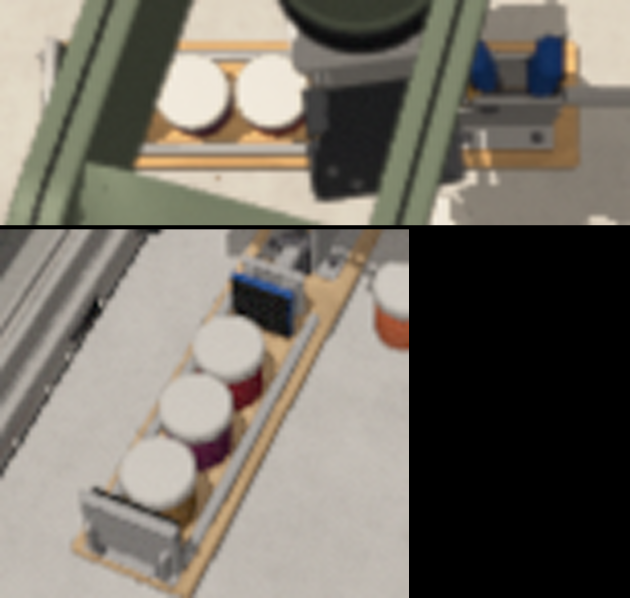

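All three jars stand upright in line: top at (193,93) and (270,93), scene at (158,475), (196,410) and (230,350), with the pad just behind red. Next I rotate towards the handle and check red's position.

Request:
inch_along(
  rows=[
    [[0, 0, -0.02], -8.5, 0.078],
    [[0, 0, 0], -8.5, 0.078],
    [[0, 0, 0], -8.5, 0.078],
    [[0, 0, 0], -8.5, 0.078],
    [[0, 0, 0], -8.5, 0.078],
    [[0, 0, 0], -8.5, 0.078],
    [[0, 0, 0], -8.5, 0.078],
    [[0, 0, 0], -8.5, 0.078],
  ],
)

```text
clock: 11.1
eef_pos: [0.5044, -0.0583, 0.2032]
orientation: [[-0.967, 0.254, -0.005], [0.254, 0.967, 0.002], [0.006, 0.001, -1.0]]
wrist_force: [-0.1, 0.2, -1.4]
gripper_width: 0.078
grip_force: 0.0
```

Request:
inch_along(
  rows=[
    [[0, 0, 0], -8.5, 0.078],
    [[0, 0, 0], -5.2, 0.078],
    [[0, 0, 0], 0, 0.078],
    [[0, 0, 0], 0, 0.078],
  ],
)

```text
clock: 11.5
eef_pos: [0.505, -0.0589, 0.2044]
orientation: [[-1.0, 0.026, -0.003], [0.026, 1.0, 0.001], [0.003, 0.001, -1.0]]
wrist_force: [1.0, -0.3, -1.3]
gripper_width: 0.078
grip_force: 0.0
```

Run:
```python
from h import *
to(*cl(0,-.116),.123)
S,T=Cam("scene"),Cam("top")
for a in((288,262),(297,245),(306,230)):
    ua,sa=lid(S,a,r=9,thr=177); X=S.plane(ua,.062)[:2]-C0; print(ua.round(1),sa.round(1),"clamp",(X@CX).round(4),(X@CY).round(4))
# trigger & handle blue blobs
for c,n,(x0,y0,x1,y1) in((S,"S",(305,150,350,215)),(T,"T",(330,180,375,215))):
    h=cv2.cvtColor(c.img,cv2.COLOR_RGB2HSV); m=((h[...,0]>100)&(h[...,0]<130)&(h[...,1]>140)).astype(np.uint8); mm=np.zeros_like(m); mm[y0:y1,x0:x1]=m[y0:y1,x0:x1]
    k,l,st,ce=cv2.connectedComponentsWithStats(mm); print(n,[(s.tolist(),e.round(1).tolist()) for s,e in zip(st[1:],ce[1:]) if s[4]>8])
for q in((0,-.134,.161),(0,-.134,.12),(0,-.093,.16),(0,-.098,.12)): print(q,S.px([*cl(q[0],q[1]),q[2]]).round(1),T.px([*cl(q[0],q[1]),q[2]]).round(1))
```

```text
tool shift [-0.0093 -0.0827  0.0813] yaw of tool y 88.53 F [ 1.  -0.3 -1.3] t 11.5
[287.8 263.3] [15.1 17.2] clamp 0.0007 0.1215
[297.  247.3] [14.3 16.7] clamp 0.0007 0.072
[305.1 232.8] [13.8 16.1] clamp 0.0013 0.0243
S [([321, 165, 13, 26, 193], [327.7, 178.0])]
T [([358, 196, 7, 5, 21], [360.9, 198.3])]
(0, -0.134, 0.161) [330.2 165.1] [361.2 192. ]
(0, -0.134, 0.12) [330.1 176.1] [359.7 195.3]
(0, -0.093, 0.16) [323.9 175.8] [344.2 192. ]
(0, -0.098, 0.12) [324.7 185.2] [345.4 195.3]
```

Request:
inch_along(
  rows=[
    [[-0.0047, -0.0414, 0], 0, 0.078],
    [[-0.0046, -0.0413, 0], 0, 0.078],
    [[0, 0, 0], 0, 0.078],
    [[0, 0, 0], 0, 0.078],
    [[0, 0, 0], 0, 0.078],
  ],
)

```text
clock: 12.1
eef_pos: [0.5131, -0.142, 0.206]
orientation: [[-1.0, 0.024, -0.001], [0.024, 1.0, 0.001], [0.001, 0.001, -1.0]]
wrist_force: [-0.1, 0.1, 0.1]
gripper_width: 0.078
grip_force: 0.0
```

Run:
```python
from h import *
to(*cl(0,-.116),.123)
S=Cam("scene")
B=cv2.resize(S.img[145:245,280:380],None,fx=5.4,fy=5.4,interpolation=cv2.INTER_CUBIC)
cv2.imwrite("pics/g.png",B[:,:,::-1])
```

```text
tool shift [0.0011 0.0002 0.083 ] yaw of tool y 88.62 F [-0.1  0.1  0.1] t 12.1
```

View pics/g.png

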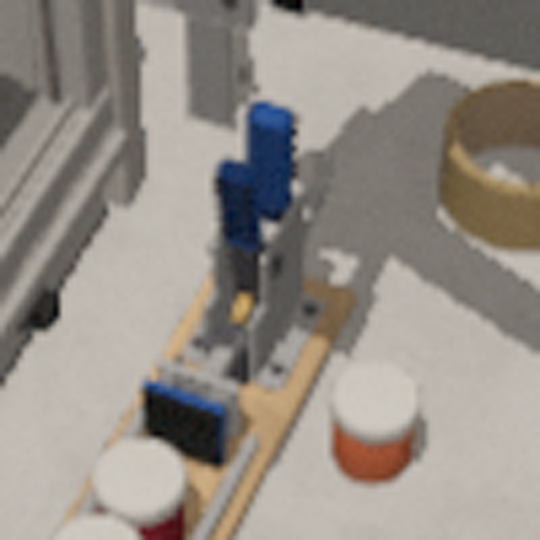

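The trigger is at (240,205) and the handle at (270,160), with the fingers above them at the top of the crop. The pad is a little behind red. I'll descend.

Request:
inch_along(
  rows=[
    [[0.001, 0, 0.035], 0, 0.078],
    [[0, 0, 0.03], 0, 0.078],
    [[0, 0, 0.018], 0, 0.078],
    [[0, 0, 0], 0, 0.078],
    [[0, 0, 0], 0, 0.078],
  ],
  grip_n=15,
)

```text
clock: 12.65
eef_pos: [0.5125, -0.1421, 0.1237]
orientation: [[-1.0, 0.023, -0.0], [0.023, 1.0, 0.0], [0.0, 0.0, -1.0]]
wrist_force: [-1.6, 0.1, 0.6]
gripper_width: 0.0779
grip_force: 0.0
```

Run:
```python
from h import *
to(*cl(0,-.116),.123)
```

```text
tool shift [0.0005 0.0003 0.0007] yaw of tool y 88.69 F [-1.6  0.1  0.6] t 12.65
```

Request:
inch_along(
  rows=[
    [[0, 0, 0], 0, 0.056],
    [[0, 0, 0], 0, 0.056],
    [[0, 0, 0], 0, 0.056],
    [[0, 0, 0], 0, 0.052],
    [[0, -0.001, 0], 0, 0.05],
    [[0, -0.001, 0], 0, 0.048],
    [[0, -0.001, 0], 0, 0.046],
    [[0, 0, 0], 0, 0.046],
  ],
  grip_n=15,
)

```text
clock: 13.45
eef_pos: [0.5128, -0.1461, 0.1241]
orientation: [[-1.0, 0.024, 0.001], [0.024, 1.0, -0.0], [-0.001, -0.0, -1.0]]
wrist_force: [-0.0, 1.7, 6.6]
gripper_width: 0.0466
grip_force: 4.1
```

Request:
inch_along(
  rows=[
    [[0, -0.001, 0], 0, 0.044],
    [[0, -0.001, 0], 0, 0.042],
    [[0, -0.001, 0], 0, 0.04],
    [[0, -0.001, 0], 0, 0.038],
    [[0, -0.001, 0], 0, 0.036],
    [[0, -0.001, 0], 0, 0.034],
    [[0, 0, 0], 0, 0.033],
    [[0, 0, 0], 0, 0.033],
  ],
  grip_n=15,
)

```text
clock: 14.25
eef_pos: [0.5127, -0.1511, 0.1241]
orientation: [[-1.0, 0.024, 0.001], [0.024, 1.0, 0.002], [-0.001, 0.002, -1.0]]
wrist_force: [-0.3, 3.3, 7.4]
gripper_width: 0.0358
grip_force: 15.4
```

Run:
```python
from h import *
to(*cl(0,-.125),.123)
S=Cam("scene")
h=cv2.cvtColor(S.img,cv2.COLOR_RGB2HSV); p=S.px([*cl(0,-.015),.062]); print(p)
for y in(-.026,-.018,-.01,0): print(y,S.px([*cl(-.022,y),.062]).round(1),S.px([*cl(.022,y),.062]).round(1))
B=cv2.resize(S.img[185:285,260:360],None,fx=5.4,fy=5.4,interpolation=cv2.INTER_CUBIC)
cv2.imwrite("pics/i.png",B[:,:,::-1])
```

```text
tool shift [0.001  0.0003 0.0011] yaw of tool y 88.61 F [-0.3  3.3  7.4] t 14.25
[312.06506103 221.6538649 ]
-0.026 [321.5 221.3] [306.3 215.9]
-0.018 [320.2 223.5] [305.  218.1]
-0.01 [318.9 225.8] [303.7 220.4]
0 [317.3 228.7] [302.  223.2]
```

Add to h.py:
```python
def padpos(c,img=None):
    img=c.img if img is None else img
    h=cv2.cvtColor(img,cv2.COLOR_RGB2HSV); m=(h[...,0]>100)&(h[...,0]<130)&(h[...,1]>110)&(h[...,2]>50); m[:205]=0; m[250:]=0; m[:,:295]=0; m[:,330:]=0
    p=np.argwhere(m)[:,::-1]
    if len(p)==0: return None
    # rear-top edge of the blue pad plate: project strip pixels on z=.062
    Y=np.array([(c.plane(q,.062)[:2]-C0)@CY for q in p]); return len(p),np.median(Y).round(4),Y.min().round(4)
def status():
    S=Cam("scene"); print("pad",padpos(S)); r=[]
    for a in((288,262),(297,245),(306,230)):
        ua,sa=lid(S,a,r=9,thr=177); X=S.plane(ua,.062)[:2]-C0; r.append([(X@CX).round(4),(X@CY).round(4)])
    print("lids",np.array(r).tolist()); return S
```

Run:
```python
from h import *
S=status(); print("before",padpos(S,cv2.imread("pics/scene0.png")[:,:,::-1]))
```

```text
pad (37, np.float64(-0.0178), np.float64(-0.0218))
lids [[0.0053, 0.1185], [0.0007, 0.072], [0.0075, 0.0179]]
before (31, np.float64(-0.0261), np.float64(-0.0299))
```

Request:
inch_along(
  rows=[
    [[0, 0.001, 0], 0, 0.036],
    [[0, 0.0015, 0], 0, 0.039],
    [[0, 0.0015, 0], 0, 0.042],
    [[0, 0.0015, 0], 0, 0.045],
    [[0, 0.0015, 0], 0, 0.048],
    [[0, 0.002, 0], 0, 0.052],
    [[0, 0, 0], 0, 0.058],
    [[0, 0, 0], 0, 0.058],
  ],
  grip_n=15,
)

```text
clock: 15.15
eef_pos: [0.5113, -0.1423, 0.1225]
orientation: [[-1.0, 0.024, -0.002], [0.024, 1.0, 0.001], [0.002, 0.001, -1.0]]
wrist_force: [0.1, 0.5, 0.6]
gripper_width: 0.0581
grip_force: 0.0
```

Request:
inch_along(
  rows=[
    [[0, 0, 0], 0, 0.052],
    [[0, -0.001, 0], 0, 0.05],
    [[0, -0.0015, 0], 0, 0.047],
    [[0, -0.0015, 0], 0, 0.044],
    [[0, -0.0015, 0], 0, 0.041],
    [[0, -0.0015, 0], 0, 0.038],
    [[0, -0.002, 0], 0, 0.034],
    [[0, 0, 0], 0, 0.034],
  ],
  grip_n=15,
)

```text
clock: 15.95
eef_pos: [0.5115, -0.151, 0.1232]
orientation: [[-1.0, 0.024, -0.001], [0.024, 1.0, 0.002], [0.001, 0.002, -1.0]]
wrist_force: [-3.3, 2.3, 2.2]
gripper_width: 0.0361
grip_force: 15.4
```

Run:
```python
from h import *
status()
```

```text
pad (37, np.float64(-0.0097), np.float64(-0.0139))
lids [[0.0054, 0.1183], [0.0007, 0.072], [0.0026, 0.0236]]
```

Request:
inch_along(
  rows=[
    [[0, 0.001, 0], 0, 0.036],
    [[0, 0.0015, 0], 0, 0.039],
    [[0, 0.0015, 0], 0, 0.042],
    [[0, 0.0015, 0], 0, 0.045],
    [[0, 0.0015, 0], 0, 0.048],
    [[0, 0.002, 0], 0, 0.052],
    [[0, 0, 0], 0, 0.058],
    [[0, 0, 0], 0, 0.058],
  ],
  grip_n=15,
)

```text
clock: 16.8
eef_pos: [0.5133, -0.143, 0.124]
orientation: [[-1.0, 0.024, 0.002], [0.024, 1.0, -0.0], [-0.002, -0.0, -1.0]]
wrist_force: [-1.0, 0.1, 0.3]
gripper_width: 0.0577
grip_force: 0.0
```

Request:
inch_along(
  rows=[
    [[0, 0, 0], 0, 0.052],
    [[0, -0.001, 0], 0, 0.05],
    [[0, -0.0015, 0], 0, 0.047],
    [[0, -0.0015, 0], 0, 0.044],
    [[0, -0.0015, 0], 0, 0.041],
    [[0, -0.0015, 0], 0, 0.038],
    [[0, -0.002, 0], 0, 0.034],
    [[0, 0, 0], 0, 0.034],
  ],
  grip_n=15,
)

```text
clock: 17.6
eef_pos: [0.513, -0.1511, 0.1241]
orientation: [[-1.0, 0.024, 0.002], [0.024, 1.0, 0.002], [-0.002, 0.002, -1.0]]
wrist_force: [2.3, 4.4, 5.4]
gripper_width: 0.0358
grip_force: 15.5
```

Run:
```python
from h import *
status()
```

```text
pad (35, np.float64(-0.002), np.float64(-0.0061))
lids [[0.0054, 0.1182], [0.0007, 0.072], [0.0086, 0.0184]]
```

Request:
inch_along(
  rows=[
    [[0, 0.001, 0], 0, 0.036],
    [[0, 0.0015, 0], 0, 0.039],
    [[0, 0.0015, 0], 0, 0.042],
    [[0, 0.0015, 0], 0, 0.045],
    [[0, 0.0015, 0], 0, 0.048],
    [[0, 0.002, 0], 0, 0.052],
    [[0, 0, 0], 0, 0.058],
    [[0, 0, 0], 0, 0.058],
  ],
  grip_n=15,
)

```text
clock: 18.45
eef_pos: [0.5112, -0.1425, 0.1225]
orientation: [[-1.0, 0.024, -0.003], [0.024, 1.0, 0.001], [0.003, 0.001, -1.0]]
wrist_force: [0.4, 0.7, -0.1]
gripper_width: 0.0577
grip_force: 0.0
```

Request:
inch_along(
  rows=[
    [[0, 0, 0], 0, 0.052],
    [[0, -0.001, 0], 0, 0.05],
    [[0, -0.0015, 0], 0, 0.047],
    [[0, -0.0015, 0], 0, 0.044],
    [[0, -0.0015, 0], 0, 0.041],
    [[0, -0.0015, 0], 0, 0.038],
    [[0, -0.002, 0], 0, 0.034],
    [[0, 0, 0], 0, 0.034],
  ],
  grip_n=15,
)

```text
clock: 19.25
eef_pos: [0.5116, -0.151, 0.1232]
orientation: [[-1.0, 0.024, -0.001], [0.024, 1.0, 0.002], [0.001, 0.002, -1.0]]
wrist_force: [-4.7, 2.4, 2.5]
gripper_width: 0.0359
grip_force: 15.5
```

Run:
```python
from h import *
S=status(); print("stroke end")
B=cv2.resize(S.img[185:285,260:360],None,fx=5.4,fy=5.4,interpolation=cv2.INTER_CUBIC)
cv2.imwrite("pics/j.png",B[:,:,::-1])
```

```text
pad (33, np.float64(0.0059), np.float64(0.0028))
lids [[0.0078, 0.1073], [0.002, 0.0666], [0.0013, 0.0334]]
stroke end
```

View pics/j.png

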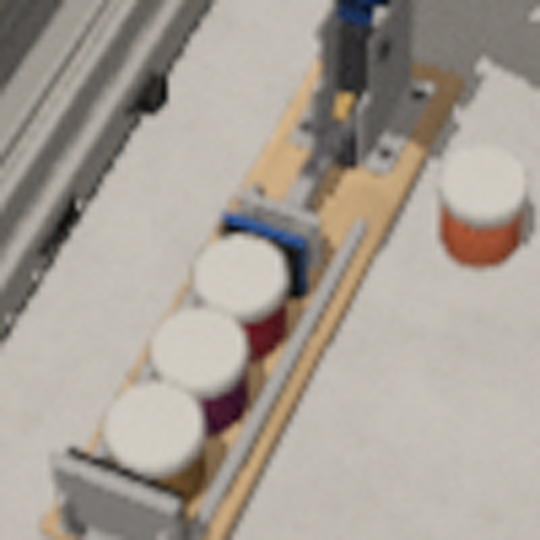

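The row is now nearly closed: the pad at (265,240) touches red at (240,275), then purple and amber follow. I'll release, then make the next stroke in small steps.

Request:
inch_along(
  rows=[
    [[0, 0.001, 0], 0, 0.036],
    [[0, 0.0015, 0], 0, 0.039],
    [[0, 0.0015, 0], 0, 0.042],
    [[0, 0.0015, 0], 0, 0.045],
    [[0, 0.0015, 0], 0, 0.048],
    [[0, 0.002, 0], 0, 0.052],
    [[0, 0, 0], 0, 0.058],
    [[0, 0, 0], 0, 0.058],
  ],
  grip_n=15,
)

```text
clock: 20.1
eef_pos: [0.5133, -0.1429, 0.1239]
orientation: [[-1.0, 0.024, 0.002], [0.024, 1.0, -0.0], [-0.002, -0.0, -1.0]]
wrist_force: [0.5, 0.2, 1.1]
gripper_width: 0.0577
grip_force: 0.0
```

Request:
inch_along(
  rows=[
    [[0, 0, 0], 0, 0.052],
    [[0, -0.001, 0], 0, 0.05],
    [[0, -0.001, 0], 0, 0.048],
    [[0, -0.001, 0], 0, 0.046],
    [[0, -0.001, 0], 0, 0.044],
    [[0, 0, 0], 0, 0.044],
  ],
  grip_n=15,
)

```text
clock: 20.7
eef_pos: [0.5131, -0.1471, 0.124]
orientation: [[-1.0, 0.024, 0.002], [0.024, 1.0, -0.0], [-0.002, -0.0, -1.0]]
wrist_force: [1.3, 1.4, 2.2]
gripper_width: 0.044
grip_force: 4.5
```

```bash
python3 - <<'E'
from h import *
S=status()
E
```

```text
pad (35, np.float64(0.0088), np.float64(0.0046))
lids [[0.0078, 0.1094], [0.0021, 0.0669], [0.001, 0.0347]]
```

Request:
inch_along(
  rows=[
    [[0, -0.001, 0], 0, 0.042],
    [[0, -0.001, 0], 0, 0.04],
    [[0, 0, 0], 0, 0.04],
  ],
  grip_n=15,
)

```text
clock: 21.05
eef_pos: [0.513, -0.149, 0.124]
orientation: [[-1.0, 0.024, 0.002], [0.024, 1.0, 0.0], [-0.002, 0.0, -1.0]]
wrist_force: [2.4, 1.0, 5.1]
gripper_width: 0.0401
grip_force: 13.5
```

Request:
inch_along(
  rows=[
    [[0, -0.001, 0], 0, 0.038],
    [[0, -0.001, 0], 0, 0.036],
    [[0, 0, 0], 0, 0.035],
    [[0, 0, 0], 0, 0.035],
  ],
  grip_n=15,
)

```text
clock: 21.45
eef_pos: [0.513, -0.1502, 0.1241]
orientation: [[-1.0, 0.024, 0.002], [0.024, 1.0, 0.002], [-0.002, 0.002, -1.0]]
wrist_force: [2.7, 1.9, 6.0]
gripper_width: 0.0376
grip_force: 15.7
```

```bash
python3 - <<'E'
from h import *
S=status()
E
```

```text
pad (38, np.float64(0.0101), np.float64(0.0065))
lids [[0.0011, 0.1168], [0.0023, 0.0673], [0.0012, 0.0352]]
```

Request:
inch_along(
  rows=[
    [[0, 0, 0], 0, 0.035],
    [[0, 0, 0], 0, 0.035],
    [[0, 0, 0], 0, 0.035],
    [[0, 0, 0], 0, 0.035],
    [[0, 0, 0], 0, 0.035],
  ],
  grip_n=15,
)

```text
clock: 22.0
eef_pos: [0.513, -0.1502, 0.124]
orientation: [[-1.0, 0.024, 0.002], [0.024, 1.0, 0.002], [-0.002, 0.002, -1.0]]
wrist_force: [3.5, 2.6, 6.8]
gripper_width: 0.0379
grip_force: 15.7
```

```bash
python3 - <<'E'
from h import *
S=status()
B=cv2.resize(S.img[185:285,260:360],None,fx=5.4,fy=5.4,interpolation=cv2.INTER_CUBIC)
cv2.imwrite("pics/k.png",B[:,:,::-1])
E
```

```text
pad (36, np.float64(0.0103), np.float64(0.0069))
lids [[0.0008, 0.1169], [0.0022, 0.0676], [0.0013, 0.0351]]
```

View pics/k.png

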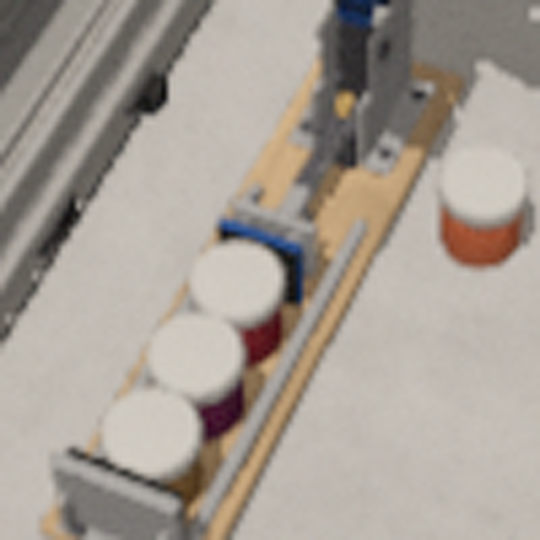

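The row is closed between pad and jaw: red at (238,280), purple at (197,355) and amber at (150,430), all upright and touching. The grip is steady at 15.7 N with the trigger short of its stop. I'll hand in now.

```bash
python3 -c "
from station import bot, vision, ticket
print(ticket.finish_job())"
```

```text
the job is handed in; nothing more can be done
None
```

I handed the job in with the red, purple and amber jars standing upright, pressed together against the fixed jaw by the pad, and the trigger held at about 15.7 N grip (an estimated 17 N on the jars); the judge returned no verdict.

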